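# Load the soldering jig and hold the instrument box in its corner

### The arm

A 7-joint arm with a two-finger parallel gripper is mounted at the origin on a cart in front of the work surface, level with it; the furniture and walls round the work are solid. World frame = base frame: x ahead of the robot, y to its left, z up, the work surface at z = 0. Lengths are in m, angles in rad, forces in N, time in s.
With the tool pointing down it reaches from about 0.35 to 0.775 m from the base axis. Payload 3.1 kg.
Tool frame: the origin (TCP) lies between the finger pads; the fingertips stand 19 mm ahead of it and the grasp point (between the pads) is the TCP (tcp_to_tips is the distance from the TCP to the fingertips, in m); z points along the fingers, y is the line along which they close (so a half turn about z gives the same grasp; the last joint's range is limited). The gripper opens to 85 mm and grips with 20 to 120 N. Pads are 22 mm wide; open, the fingers measure 114 mm over their backs; the gripper's body (76 mm by 85 mm) begins 54 mm behind the grasp point. The pads swing forward as they close: fully open they stand 13 mm farther back than shut.
Start: joints at [-1.344, 0.311, 0.014, 1.512, -0.004, 1.319, -0.027], TCP at [0.146, 0.53, 0.25] pointing down, gripper open.
Joint ranges: [-2.7, 2.7], [-0.3, 1.91], [-1.27, 1.3], [0.12, 2.57], [-1.44, 4.58], [0.2, 2.03], [-3.05, 3.05]. Speed limits (rad/s): [2.79, 2.79, 3.14, 3.14, 3.14, 3.14, 3.14].

### API

Orientations are given as [roll, pitch, yaw] about the fixed x, y, z axes, in that order (R = Rz(yaw) Ry(pitch) Rx(roll)).
In Python, from cell import state, grab_frame, finish_job, tcp_to_tips gives the robot as it stands.
- The arm moves only by the tool apply_moves, never from a script. Its argument "targets" is a list of rows, each an object of numbers: "x", "y", "z": the shift along the tool's x, y, z in cm; "turn": the turn about the tool's z in rad; "grip": the closure, from -1 (fully open) to 1 (shut), so that 0 is half open. In form: [{"x": .., "y": .., "z": .., "turn": .., "grip": ..}, ...]. A call has 1 to 20 rows; each row is the pose to reach, as a shift and turn from the pose commanded when the call began, along the tool's axes at that moment; what a row does not reach only later rows make up. A row lasts 1/12 s, in which the tool goes at most 41.7 mm and 7.16 degrees, less where a joint would pass 70% of its speed; a pose out of reach is approached as far as the arm can. A call with a gripper value outside its range is refused whole. The fingers move at their own pace and stop on an object; "grip_force" is the grip in N (left out, the last holds). Time passes only in rows, so rows that repeat a pose let the fingers close. It gives the time, the measured TCP pose, the force, the opening and the grip force at its end, in the units of the state.
- state(): the state, without advancing time (a new reading comes with each control period).
- grab_frame(name): name is "scene" or "top" or "wrist"; returns a dict with "pixels" (480x640x3 uint8, red, green, blue), "range_z" (480x640 float32, m along the optical axis (not along the pixel's ray), 0 where there is no reading), "fx", "fy", "cx", "cy" (pixels), "extrinsics" (4x4, takes a point from camera to world coordinates). Camera axes: x right, y up, looking along -z (the intrinsics and any distortion apply to the point x, -y, -z); pixel columns grow to the right and rows downward; lengths in m; the calibration is good to about 2 mm. A picture is of the moment at which its call begins.
- finish_job(): hands the job in; it is judged then, once.
The state is a dict: "time": time; "joint_positions": joint angles; "dq": joint speeds; "effort": joint torques, N m; "tcp_pos": TCP position; "tcp_rot": TCP orientation; "contact_force": force on the tool from outside, world axes, zero at the start; "wrist_torque": the same for the moment, N m; "gripper_width": finger opening in m; "finger_force": force on a finger pad.
Only numpy, scipy, OpenCV 4.12 (cv2) and the standard library are available. Lean on these libraries where they do the work, as an engineer would, in place of code of your own. Each camera call takes 0.05 s, during which the arm holds its last target. There are 200 camera calls.

### The job

Get the soldering jig ready: first slip the full reel of solder over the jig's upright spindle so that it sits flat at the bottom, and let go of it. Then set the metal instrument box upright on the jig plate, push it firmly into the corner so that its long side lies flush against the blue side fence and its end against the red end stop at the same time, and finish while still holding it pressed there, without letting go. Leave the bottle, the tin, the yellow braid reel and the masking tape where they are.

Things in the scene. Friction and masses are not known exactly. Their poses are not given: they have to be found in the camera images.
- jig: soldering jig, fixed to the bench, different place and yaw each time: grey base plate 140 (x) x 220 (y) x 8 mm, its top and fences faced with slippery plastic (friction about 0.2). Origin: centre of the plate's underside, on the bench; plate top 8 mm above it. Axes: x away from the robot at yaw 0, y to the left. Spindle on its +y half, fence corner on its -y half.
- spindle_foot (a point): foot of the jig's upright steel spindle, on its axis, on top of the seat disc (36 mm across, 3 mm thick; this point is 11 mm above the bench) on which the reel comes to rest. The spindle is 12 mm thick with a rounded tip 46 mm above this point. In the jig's frame at (10, 65, 11) mm.
- corner (a point): inner corner where the two fence faces meet, at the plate's top (8 mm above the bench); axes as the jig's. In the jig's frame at (43, -83, 8) mm. The box belongs on its -x, +y side: when fully home the box's centre is 35 mm to -x, 20 mm to +y and 22.5 mm above this point.
- side_fence: blue fixed fence bar on the jig, 100 mm along the jig's x, 12 mm thick, 12 mm high (top 20 mm above the bench); origin at the centre of its underside; its face toward the box is its +y face. The box's long side goes against it.
- end_stop: red fixed stop bar on the jig, 50 mm along the jig's y, 12 mm thick, 12 mm high (top 20 mm above the bench); origin at the centre of its underside; its face toward the box is its -x face. A short end of the box goes against it.
- box_centre (a point): centre of the loose metal instrument box (body instrument_box): 70 mm along its x, 40 mm along its y, 45 mm high, about 0.22 kg, standing on the bench at the left or right of the jig with its long side turned at most 0.4 rad from straight ahead (a small brass stud stands 7 mm above the middle of its lid; its two ends are alike). Take it across its 40 mm width, more than 12 mm above its underside, so that the fingers clear the low fences.
- reel_centre (a point): centre of the loose full reel of solder (body reel), standing on its flange on the bench on the other side of the jig: 50 mm flange diameter, 44 mm high, wire wound to about 48 mm diameter, bore 20 mm right through along its z, about 0.2 kg.
- bottle: white squeeze bottle, upright, 62 mm across and 156 mm tall; bystander, to be left alone; origin at the centre of its underside.
- tin: small round tin with a dark red lid, 44 mm across, 20 mm high; bystander, to be left alone; origin at the centre of its underside.
- yellow_reel: flat yellow reel of desoldering braid, 39 mm across, 10 mm high; bystander, to be left alone; origin at the centre of its underside.
- masking_roll: roll of cream masking tape lying flat, 96 mm across, 25 mm high; bystander, to be left alone; origin at the centre of its underside.
Mind the look-alikes: they are no part of the job. There is more than one size of the part that bears reel_centre; the job needs the middle-sized.

How it is judged:
On the way:
1. the solder reel sits flat at the bottom of the spindle and has been let go (horizontal distance between reel_centre and spindle_foot below 0.007 m and z of reel_centre in the frame of jig below 0.037 m and angle between reel_centre's own z axis and vertical below 0.1 rad and contact force between each of the arm, the fingers and reel below 0.5 N), for 0.2 s.
At the end, for the whole second after the job is handed in: reel untouched, flat on the spindle seat (4 mm, 0.1 rad); box upright on the jig plate, square to the fences (0.05 rad), centre within about 3 mm of fully home, at rest, held by the fingers and pressing on side fence and end stop with over 1.5 N each (all of step 1 and contact force between instrument_box and side_fence above 1.5 N and contact force between instrument_box and end_stop above 1.5 N and contact force between the fingers and instrument_box above 1 N and angle between the x axis of box_centre and the x axis of jig, either way round below 0.05 rad and angle between box_centre's own z axis and vertical below 0.06 rad and z of box_centre in the frame of jig below 0.034 m and x of box_centre in the frame of jig between 0.005 and 0.0115 m and y of box_centre in the frame of jig between -0.0665 and -0.06 m and linear speed of instrument_box below 0.01 m/s); the arm keeps its last pose, push and grip.
It fails at once if the bottle is moved more than 25 mm (distance of bottle from where it was at the start of the episode above 0.025 m).
It fails at once if the tin is moved more than 25 mm (distance of tin from where it was at the start of the episode above 0.025 m).
It fails at once if the yellow reel is moved more than 25 mm (distance of yellow_reel from where it was at the start of the episode above 0.025 m).
It fails at once if the masking roll is moved more than 25 mm (distance of masking_roll from where it was at the start of the episode above 0.025 m).
It also fails if it takes over 61 s, if anything falls off the work surface, if the arm or the gripper's body presses on something with over 40 N, if the wrist force passes 120 N, or if a joint passes its speed limit or range.

## Working session

There is one attempt and no reset: what is moved stays moved. The work goes in short steps, Python scripts to look and compute and a tool call to move; the robot and the scene stay as the last step left them, time stands still between calls to the robot, and variables do not carry over. Pictures are saved under pics/ and viewed, at most 12 in all, crops included, and the job is handed in when it is done.

Besides the shell and the picture viewer there is one more tool, called as a command line: name --argument value ..., lists and objects as JSON in quotes. apply_moves: Moves the arm, as the interface text tells. Its arguments: {"type":"object","properties":{"targets":{"type":"array","items":{"type":"object","properties":{"x":{"type":"number"},"y":{"type":"number"},"z":{"type":"number"},"turn":{"type":"number"},"grip":{"type":"number"}}}},"grip_force":{"type":"number"}},"required":["targets"]}

```bash
mkdir -p pics; cat > h.py <<'E'
import numpy as np, cv2
from cell import state, grab_frame, finish_job, tcp_to_tips
def cloud(f):
    z=f["range_z"].astype(float); v,u=np.mgrid[:480,:640]
    P=np.stack([(u-f["cx"])/f["fx"]*z,-(v-f["cy"])/f["fy"]*z,-z],-1)
    E=np.array(f["extrinsics"]); W=P@E[:3,:3].T+E[:3,3]; W[z==0]=np.nan
    return W
def save(n,p): cv2.imwrite("pics/"+n,p[...,::-1])
E
python3 - <<'E'
from h import *
s=state(); print({k:np.round(v,3).tolist() for k,v in s.items()})
for n in("top","scene"):
    f=grab_frame(n); np.savez(n+".npz",**f); save(n+".png",f["pixels"]); print(n,f["fx"],f["fy"],f["cx"],f["cy"],np.round(f["extrinsics"],3).tolist(),[k for k in f])
E
```

```text
{'time': 0.0, 'joint_positions': [-1.344, 0.312, 0.014, 1.513, -0.004, 1.319, -0.027], 'dq': [0.001, 0.001, 0.001, 0.0, -0.001, 0.002, -0.0], 'effort': [0.0, -37.992, 0.146, -23.059, 0.012, 0.014, 0.0], 'tcp_pos': [0.146, 0.53, 0.249], 'tcp_rot': [-3.139, 0.0, 2.873], 'contact_force': [-0.124, -0.868, -0.136], 'wrist_torque': [-0.006, 0.008, 0.025], 'finger_force': 0.0, 'gripper_width': 0.086}
top 520.5023007671239 520.5023007671239 322.471689821411 236.48673457732983 [[0.014, 0.979, -0.204, 0.39], [-1.0, 0.013, -0.005, -0.048], [-0.002, 0.204, 0.979, 1.062], [0.0, 0.0, 0.0, 1.0]] ['pixels', 'range_z', 'fx', 'fy', 'cx', 'cy', 'extrinsics']
scene 569.1492638849978 569.1492638849978 308.7276824476998 238.78540550543394 [[0.517, 0.583, -0.627, -0.23], [-0.856, 0.351, -0.38, -0.567], [-0.002, 0.733, 0.68, 0.963], [0.0, 0.0, 0.0, 1.0]] ['pixels', 'range_z', 'fx', 'fy', 'cx', 'cy', 'extrinsics']
```

View pics/top.png

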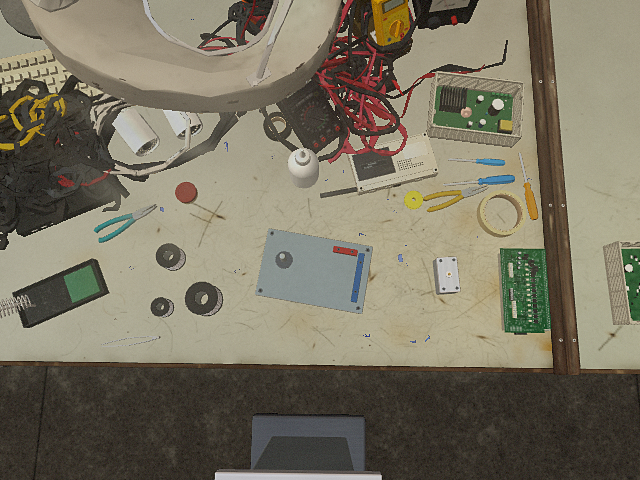

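View pics/scene.png

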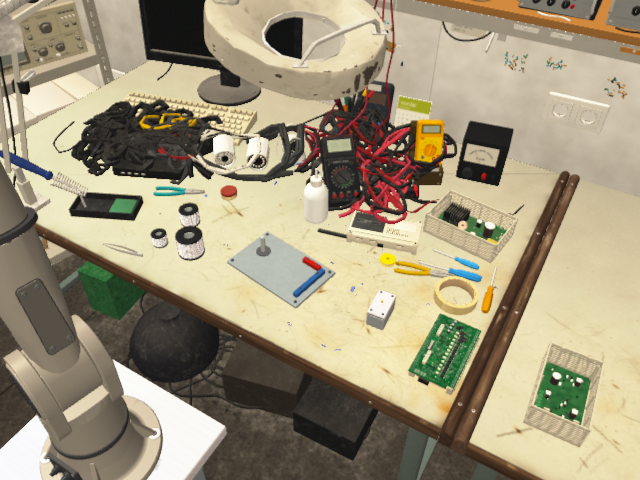

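The top view shows the jig at (315,270) with its spindle at (283,259), red stop at (345,251) and blue fence at (358,278). The box is at (447,274) with its stud at (449,273).

Reel candidates:
- black reels at (170,256), (161,306) and (203,298), which look middle, small and large
- white rolls at (135,130) and (185,120)
- the tape roll at (500,214)

The middle black reel at (170,256) is my choice. I'll measure all three.

```bash
cat > m.py <<'E'
from h import *
f=dict(np.load("top.npz")); W=cloud(f); px=f["pixels"]
hsv=cv2.cvtColor(px,cv2.COLOR_RGB2HSV)
v,u=np.mgrid[:480,:640]
def roi(c,r): return (abs(u-c[0])<r)&(abs(v-c[1])<r)
bench=np.nanmedian(W[330:350,200:400,2]); print("bench z",bench)
for c in[(170,256),(161,306),(203,298)]:
    m=roi(c,26)&(W[...,2]>0.012+bench); 
    zt=np.nanpercentile(W[...,2][m],90); t=m&(W[...,2]>zt-.005)
    cs,_=cv2.findContours(t.astype(np.uint8),cv2.RETR_EXTERNAL,cv2.CHAIN_APPROX_NONE)
    k=max(cs,key=cv2.contourArea)[:,0]; P=W[k[:,1],k[:,0],:2].astype(np.float32)
    cc,r=cv2.minEnclosingCircle(P); e=cv2.fitEllipse(P); print(c,"ztop",zt,"c",np.round(cc,4),"diam",2*r, "ell",np.round(e[0],4),np.round(e[1],4))
def rect(m,n):
    cs,_=cv2.findContours(m.astype(np.uint8),cv2.RETR_EXTERNAL,cv2.CHAIN_APPROX_NONE)
    k=max(cs,key=cv2.contourArea)[:,0]; P=W[k[:,1],k[:,0]]; P=P[~np.isnan(P[:,0])]
    r=cv2.minAreaRect(P[:,:2].astype(np.float32)); print(n,np.round(r[0],4),np.round(r[1],4),r[2],"z",np.median(P[:,2])); return r
Z=W[...,2]
bx=roi((447,274),28); rect(bx&(Z>.035+bench)&(Z<.052+bench),"box top")
blue=roi((315,270),62)&(hsv[...,0]>100)&(hsv[...,0]<125)&(hsv[...,1]>150)
red=roi((315,270),62)&((hsv[...,0]<8)|(hsv[...,0]>172))&(hsv[...,1]>150)
rect(blue&(Z>.016),"fence");rect(red&(Z>.016),"stop")
rect(roi((315,270),66)&(Z>.0045+bench),"plate")
sp=roi((283,259),25)&(Z>.025); P=W[sp]; print("spindle",sp.sum(),np.median(P,0),P[:,2].max(),np.median(W[sp&(Z>.045)],0))
save("crop.png",cv2.resize(px[235:325,140:230],None,fx=6,fy=6))
E
python3 m.py
```

```text
bench z 0.001208892211340462
(170, 256) ztop 0.04692655545218005 c [0.5603 0.2633] diam 0.04998094588518143 ell [0.5601 0.2632] [0.0469 0.0478]
(161, 306) ztop 0.037204863258328655 c [0.4599 0.2747] diam 0.03791233152151108 ell [0.4598 0.2744] [0.0349 0.036 ]
(203, 298) ztop 0.0597319751643175 c [0.476  0.1892] diam 0.06402558833360672 ell [0.4759 0.1893] [0.0612 0.0621]
box top [ 0.5298 -0.2905] [0.0699 0.0407] 5.249192237854004 z 0.04486860316004038
fence [ 0.4766 -0.1095] [0. 0.] 0.0 z 0.02108695470073818
stop [ 0.5791 -0.0885] [0.0484 0.0117] 80.50484466552734 z 0.021024456237487277
plate [ 0.5398 -0.0263] [0.2225 0.1433] 79.58361053466797 z 0.008949212317673871
spindle 45 [0.55863592 0.03535002 0.0564611 ] 0.062229318765268826 [0.55956579 0.03557196 0.05694391]
```

View pics/crop.png

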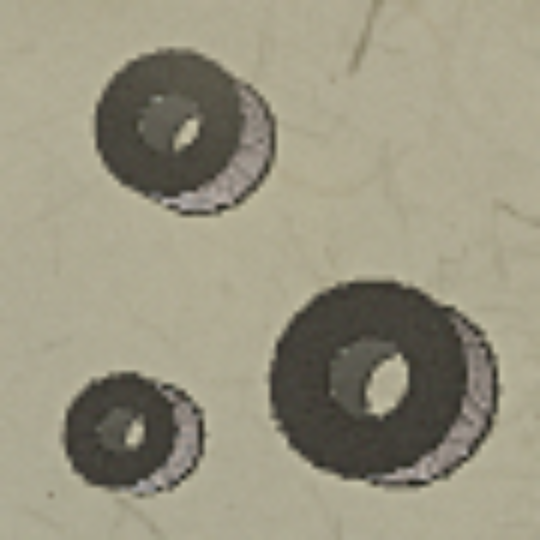

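The crop shows the middle reel at crop (170,120), whose flange measures 50.0 mm. The large one at (370,380) measures 64 mm and the small one at (125,430) measures 38 mm, so (170,256) is the right reel. Next I work out the reach.

```bash
cat >> h.py <<'E'
from scipy.spatial.transform import Rotation as Rn
def shift(x,y,z,yaw=None):
    s=state(); R=Rn.from_euler("xyz",s["tcp_rot"]).as_matrix()
    d=R.T@(np.array([x,y,z])-s["tcp_pos"])
    # turn about tool z (down): world yaw change = -turn
    t=0 if yaw is None else -((yaw-s["tcp_rot"][2]+np.pi/2)%np.pi-np.pi/2)
    print("cm",np.round(d*100,2),"turn",round(t,3))
E
python3 -c "
from h import *
shift(.560,.263,.16)"
```

```text
cm [-47.   -14.69   8.97] turn 0
```

apply_moves --targets '[{"x": -47, "y": -14.7, "z": 9, "grip": -1}, {"x": -47, "y": -14.7, "z": 9, "grip": -1}, {"x": -47, "y": -14.7, "z": 9, "grip": -1}, {"x": -47, "y": -14.7, "z": 9, "grip": -1}, {"x": -47, "y": -14.7, "z": 9, "grip": -1}, {"x": -47, "y": -14.7, "z": 9, "grip": -1}, {"x": -47, "y": -14.7, "z": 9, "grip": -1}, {"x": -47, "y": -14.7, "z": 9, "grip": -1}, {"x": -47, "y": -14.7, "z": 9, "grip": -1}, {"x": -47, "y": -14.7, "z": 9, "grip": -1}, {"x": -47, "y": -14.7, "z": 9, "grip": -1}, {"x": -47, "y": -14.7, "z": 9, "grip": -1}, {"x": -47, "y": -14.7, "z": 9, "grip": -1}, {"x": -47, "y": -14.7, "z": 9, "grip": -1}, {"x": -47, "y": -14.7, "z": 9, "grip": -1}, {"x": -47, "y": -14.7, "z": 9, "grip": -1}]' --grip_force 40

```text
schema error: expected keys x, y, z, turn, grip
```

apply_moves --targets '[{"x": -47, "y": -14.7, "z": 9, "turn": 0, "grip": -1}, {"x": -47, "y": -14.7, "z": 9, "turn": 0, "grip": -1}, {"x": -47, "y": -14.7, "z": 9, "turn": 0, "grip": -1}, {"x": -47, "y": -14.7, "z": 9, "turn": 0, "grip": -1}, {"x": -47, "y": -14.7, "z": 9, "turn": 0, "grip": -1}, {"x": -47, "y": -14.7, "z": 9, "turn": 0, "grip": -1}, {"x": -47, "y": -14.7, "z": 9, "turn": 0, "grip": -1}, {"x": -47, "y": -14.7, "z": 9, "turn": 0, "grip": -1}, {"x": -47, "y": -14.7, "z": 9, "turn": 0, "grip": -1}, {"x": -47, "y": -14.7, "z": 9, "turn": 0, "grip": -1}, {"x": -47, "y": -14.7, "z": 9, "turn": 0, "grip": -1}, {"x": -47, "y": -14.7, "z": 9, "turn": 0, "grip": -1}, {"x": -47, "y": -14.7, "z": 9, "turn": 0, "grip": -1}, {"x": -47, "y": -14.7, "z": 9, "turn": 0, "grip": -1}, {"x": -47, "y": -14.7, "z": 9, "turn": 0, "grip": -1}, {"x": -47, "y": -14.7, "z": 9, "turn": 0, "grip": -1}]' --grip_force 40

```text
time: 1.43
tcp_pos: [0.5587, 0.2657, 0.1601]
tcp_rot: [3.141, -0.002, 2.876]
contact_force: [-1.8, 0.7, 0.4]
gripper_width: 0.0852
finger_force: 0.0
```

```bash
cat > w.py <<'E'
from h import *
f=grab_frame("wrist"); save("w1.png",f["pixels"]); W=cloud(f); Z=W[...,2]
print(state()["tcp_pos"],state()["contact_force"])
near=np.hypot(W[...,0]-.56,W[...,1]-.263)<.045
m=near&(Z>.037)&(Z<.055)
P=W[m][:,:2]; print(m.sum(),np.median(Z[m]))
cs,_=cv2.findContours(m.astype(np.uint8),cv2.RETR_EXTERNAL,cv2.CHAIN_APPROX_NONE)
k=max(cs,key=cv2.contourArea)[:,0]; Q=W[k[:,1],k[:,0],:2].astype(np.float32)
print(cv2.minEnclosingCircle(Q),cv2.fitEllipse(Q))
E
python3 w.py; python3 -c "
from h import *
shift(.560,.263,.027)"
```

```text
[0.55866559 0.2659316  0.16039581] [-0.05371994  0.17929392  0.12515599]
3192 0.04291961715318987
((0.5598111152648926, 0.26747769117355347), 0.02505006454885006) ((0.5593447089195251, 0.267483651638031), (0.04850776493549347, 0.04861798509955406), 5.689868927001953)
cm [-0.22 -0.26 13.34] turn 0
```

View pics/w1.png

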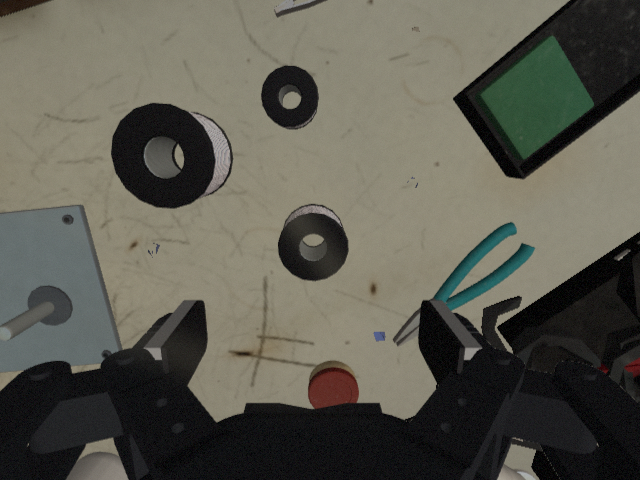

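The wrist view shows the middle reel at (313,246), on the finger midline near column 313. The tin at (333,385) and the large reel at (165,155) are clear of the fingers. Going down and gripping.

apply_moves --targets '[{"x": -0.1, "y": 0, "z": 4, "turn": 0, "grip": -1}, {"x": -0.1, "y": 0, "z": 8, "turn": 0, "grip": -1}, {"x": -0.1, "y": 0, "z": 11, "turn": 0, "grip": -1}, {"x": -0.1, "y": 0, "z": 12.5, "turn": 0, "grip": -1}, {"x": -0.1, "y": 0, "z": 13.2, "turn": 0, "grip": -1}, {"x": -0.1, "y": 0, "z": 13.2, "turn": 0, "grip": -1}, {"x": -0.1, "y": 0, "z": 13.2, "turn": 0, "grip": -1}, {"x": -0.1, "y": 0, "z": 13.2, "turn": 0, "grip": 1}, {"x": -0.1, "y": 0, "z": 13.2, "turn": 0, "grip": 1}, {"x": -0.1, "y": 0, "z": 13.2, "turn": 0, "grip": 1}, {"x": -0.1, "y": 0, "z": 13.2, "turn": 0, "grip": 1}, {"x": -0.1, "y": 0, "z": 13.2, "turn": 0, "grip": 1}, {"x": -0.1, "y": 0, "z": 13.2, "turn": 0, "grip": 1}, {"x": -0.1, "y": 0, "z": 13.2, "turn": 0, "grip": 1}, {"x": -0.1, "y": 0, "z": 13.2, "turn": 0, "grip": 1}, {"x": -0.1, "y": 0, "z": 13.2, "turn": 0, "grip": 1}]'

```text
time: 2.82
tcp_pos: [0.5622, 0.2643, 0.0303]
tcp_rot: [3.139, 0.002, 2.873]
contact_force: [-1.2, 0.1, 6.0]
gripper_width: 0.0477
finger_force: 40.3
```

apply_moves --targets '[{"x": 0, "y": 0, "z": -4, "turn": 0, "grip": 1}, {"x": 0, "y": 0, "z": -8, "turn": 0, "grip": 1}, {"x": 0, "y": 0, "z": -12, "turn": 0, "grip": 1}, {"x": -4, "y": -14.5, "z": -12, "turn": 0, "grip": 1}, {"x": -4, "y": -14.5, "z": -12, "turn": 0, "grip": 1}, {"x": -4, "y": -14.5, "z": -12, "turn": 0, "grip": 1}, {"x": -4, "y": -14.5, "z": -12, "turn": 0, "grip": 1}, {"x": -4, "y": -14.5, "z": -12, "turn": 0, "grip": 1}, {"x": -4, "y": -14.5, "z": -12, "turn": 0, "grip": 1}, {"x": -4, "y": -14.5, "z": -12, "turn": 0, "grip": 1}]'

```text
time: 3.65
tcp_pos: [0.5607, 0.1139, 0.148]
tcp_rot: [3.141, -0.001, 2.873]
contact_force: [-0.0, 1.1, -2.4]
gripper_width: 0.0473
finger_force: 42.2
```

```bash
cat > w2.py <<'E'
from h import *
s=state(); print(s["tcp_pos"],s["tcp_rot"],s["contact_force"],s["gripper_width"])
f=grab_frame("wrist"); np.savez("w2.npz",**f); save("w2.png",f["pixels"]); W=cloud(f); Z=W[...,2]
E=np.array(f["extrinsics"]); print("cam",E[:3,3],f["fx"],f["cx"],f["cy"])
near=np.hypot(W[...,0]-.56,W[...,1]-.036)<.03
for lo,hi in((.05,.07),(.03,.05),(.0095,.0145)):
    m=near&(Z>lo)&(Z<hi); P=W[m]; 
    if len(P)>3: print(lo,len(P),np.median(P,0),cv2.minEnclosingCircle(P[:,:2].astype(np.float32)))
t=s["tcp_pos"]; m=(np.hypot(W[...,0]-t[0],W[...,1]-t[1])<.035)&(Z>t[2]-.01)&(Z<t[2]+.03)
P=W[m]; print("reel top",len(P),np.median(P,0),cv2.minEnclosingCircle(P[:,:2].astype(np.float32)))
E
python3 w2.py
```

```text
[0.560715   0.11392574 0.14799426] [ 3.14060190e+00 -1.20304624e-03  2.87304805e+00] [-0.01316481  1.07183347 -2.44685754] 0.04725148887037644
cam [0.49618702 0.13321111 0.27058424] 356.1277244419925 312.40622812865985 245.21059471852288
0.05 283 [0.55838389 0.04096023 0.05535631] ((0.559202253818512, 0.04016537219285965), 0.005992961581796408)
0.03 212 [0.55591874 0.04438013 0.04076523] ((0.5583722591400146, 0.04085652530193329), 0.0058309403248131275)
0.0095 928 [0.55586103 0.04323209 0.01022082] ((0.556500256061554, 0.036328528076410294), 0.02222152054309845)
reel top 18838 [0.55577673 0.11647953 0.16041929] ((0.5536748170852661, 0.11583727598190308), 0.03429806977510452)
```

View pics/w2.png

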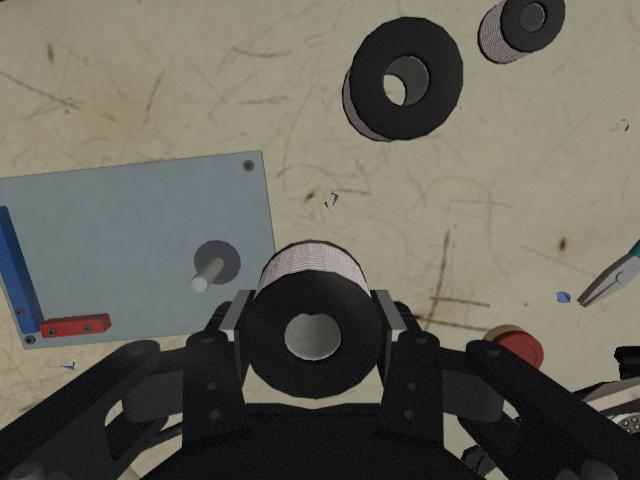

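The wrist view shows the reel held upright between the pads with its bore at (313,337). The spindle tip is at (200,285) and its seat disc at (218,262). Next I measure the held reel against the spindle in this same view.

```bash
cat > w3.py <<'E'
from h import *
s=state(); t=s["tcp_pos"]; R=Rn.from_euler("xyz",s["tcp_rot"]).as_matrix()
f=dict(np.load("w2.npz")); W=cloud(f); Z=W[...,2]
v,u=np.mgrid[:480,:640]
m=(Z>.155)&(np.hypot(u-313,v-330)<78)&(f["pixels"].max(-1)<70); print("ztop",np.nanmedian(Z[m]))
zt=np.nanmedian(Z[m]); k=m&(abs(Z-zt)<.003)
cs,_=cv2.findContours(k.astype(np.uint8),cv2.RETR_CCOMP,cv2.CHAIN_APPROX_NONE)
for c in sorted(cs,key=cv2.contourArea)[-2:]:
    c=c[:,0]; e=cv2.fitEllipse(c); Q=W[c[:,1],c[:,0],:2].astype(np.float32); q=np.array(cv2.fitEllipse(Q)[0])
    print("px",np.round(e[0],1),np.round(e[1],1),"w",q,np.round(cv2.fitEllipse(Q)[1],4),"tool",R.T[:2]@(np.r_[q,t[2]]-t)*1e3)
q0=np.array([.5591,.0403]); print("spindle tool",R.T[:2]@(np.r_[q0,t[2]]-t)*1e3)
E
python3 w3.py
```

```text
ztop 0.16056669862071757
px [312.3 336.1] [49.6 57.6] w [0.55757999 0.11643703] [0.0202 0.0205] tool [3.37820819 0.562669  ]
px [312.5 334.2] [126.6 145.8] w [0.55749923 0.1165091 ] [0.0483 0.05  ] tool [3.47510562 0.61092675]
spindle tool [-18.14289746 -72.48516374]
```

apply_moves --targets '[{"x": -2.1, "y": -2.5, "z": 2, "turn": 0, "grip": 1}, {"x": -2.1, "y": -2.5, "z": 3.8, "turn": 0, "grip": 1}, {"x": -2.1, "y": -2.5, "z": 3.8, "turn": 0, "grip": 1}, {"x": -2.1, "y": -2.5, "z": 3.8, "turn": 0, "grip": 1}, {"x": -2.1, "y": -2.5, "z": 3.8, "turn": 0, "grip": 1}]'

```text
time: 4.12
tcp_pos: [0.575, 0.0861, 0.1107]
tcp_rot: [3.14, 0.0, 2.876]
contact_force: [0.3, 0.6, -3.0]
gripper_width: 0.0477
finger_force: 42.2
```

```bash
python3 w2.py; python3 w3.py | head -3; python3 - <<'E'
from h import *
f=grab_frame("top"); W=cloud(f); t=state()["tcp_pos"]; save("t2.png",f["pixels"])
c=cv2.resize(f["pixels"][200:330,180:380],(800,520)); save("t2c.png",c)
E
```

```text
[0.57496972 0.08610736 0.11072543] [3.13978378e+00 5.91784096e-05 2.87637311e+00] [ 0.26531715  0.62959353 -2.98697146] 0.04773578141664204
cam [0.51019999 0.10511707 0.23322037] 356.1277244419925 312.40622812865985 245.21059471852288
0.05 423 [0.55825346 0.04097727 0.055393  ] ((0.5603001117706299, 0.03954564034938812), 0.0055644153617322445)
0.03 253 [0.55573023 0.04420729 0.04019816] ((0.5582807064056396, 0.041041404008865356), 0.00583089143037796)
0.0095 1310 [0.5551479  0.04325337 0.01017028] ((0.5589789152145386, 0.039977673441171646), 0.01791553944349289)
reel top 18822 [0.56986355 0.08863324 0.12313068] ((0.5677972435951233, 0.08802209049463272), 0.03425231948494911)
ztop 0.16523194097427896Traceback (most recent call last):
  File "w3.py", line 9, in <module>
    c=c[:,0]; e=cv2.fitEllipse(c); Q=W[c[:,1],c[:,0],:2].astype(np.float32); q=np.array(cv2.fitEllipse(Q)[0])
                ~~~~~~~~~~~~~~^^^
cv2.error: OpenCV(4.12.0) /io/opencv/modules/imgproc/src/shapedescr.cpp:361: error: (-201:Incorrect size of input array) There should be at least 5 points to fit the ellipse in function 'fitEllipseNoDirect'
```

View pics/w2.png

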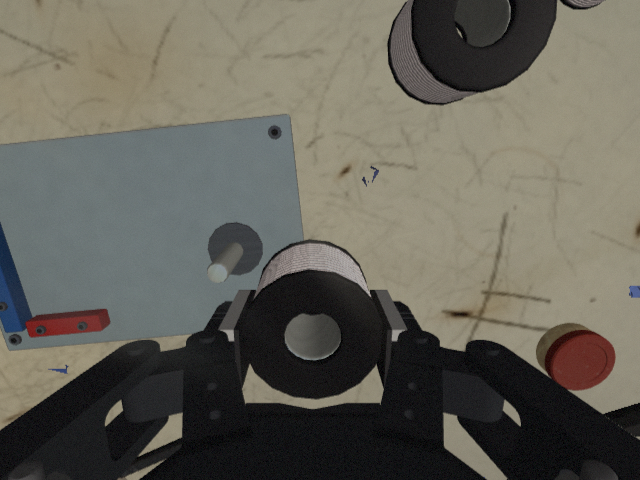

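The wrist view shows the spindle tip at (217,272), the seat disc at (235,248) and the held reel's bore at (313,336). Depth puts the spindle near (0.559, 0.038), averaging the two cameras' bias.

```bash
python3 -c "
from h import *
shift(.5623,.0371,.098)"
```

```text
cm [ 0.01 -5.03  1.34] turn 0
```

apply_moves --targets '[{"x": 0, "y": -2.5, "z": 0, "turn": 0, "grip": 1}, {"x": 0, "y": -5, "z": 0, "turn": 0, "grip": 1}, {"x": 0, "y": -5, "z": 1.0, "turn": 0, "grip": 1}, {"x": 0, "y": -5, "z": 1.0, "turn": 0, "grip": 1}, {"x": 0, "y": -5, "z": 1.0, "turn": 0, "grip": 1}, {"x": 0, "y": -5, "z": 1.0, "turn": 0, "grip": 1}]'

```text
time: 4.72
tcp_pos: [0.5621, 0.0372, 0.101]
tcp_rot: [3.14, 0.001, 2.875]
contact_force: [0.7, 0.5, -2.2]
gripper_width: 0.0473
finger_force: 42.2
```

```bash
python3 - <<'E'
from h import *
s=state(); print(s["tcp_pos"],s["contact_force"])
f=grab_frame("wrist"); a=cv2.resize(f["pixels"][220:420,200:420],(440,400))
g=grab_frame("top"); b=cv2.resize(g["pixels"][215:305,243:323],(356,400))
save("c3.png",np.hstack([a,b]))
E
python3 -c "
from h import *
shift(.5623,.0371,.098)"
```

```text
[0.5621325  0.03724907 0.10103918] [ 0.66228028  0.49768366 -2.21660619]
cm [-0.01  0.02  0.3 ] turn 0
```

View pics/c3.png

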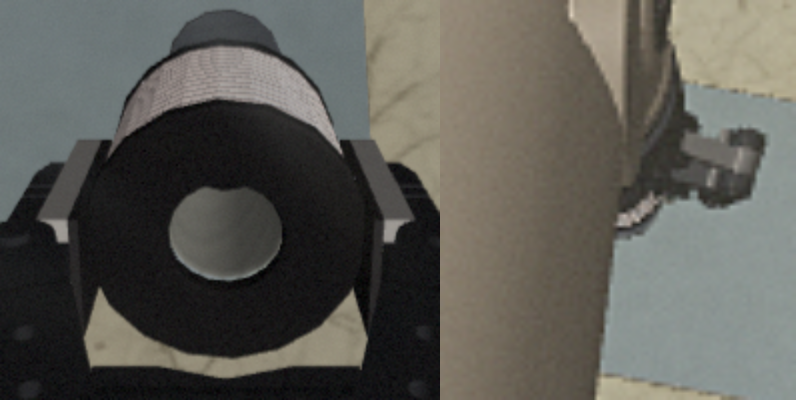

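The left crop (wrist) shows the seat disc centred at column 225, directly behind the reel bore at (226,232), so the lateral alignment is good. The right crop (top) is blocked by the arm. Lowering in small steps while watching force.

apply_moves --targets '[{"x": 0, "y": 0, "z": 0.8, "turn": 0, "grip": 1}, {"x": 0, "y": 0, "z": 1.4, "turn": 0, "grip": 1}, {"x": 0, "y": 0, "z": 1.8, "turn": 0, "grip": 1}, {"x": 0, "y": 0, "z": 2.2, "turn": 0, "grip": 1}, {"x": 0, "y": 0, "z": 2.5, "turn": 0, "grip": 1}, {"x": 0, "y": 0, "z": 2.5, "turn": 0, "grip": 1}]'

```text
time: 5.32
tcp_pos: [0.5608, 0.0352, 0.0742]
tcp_rot: [-3.141, -0.002, 2.873]
contact_force: [-0.3, -0.2, -3.5]
gripper_width: 0.0472
finger_force: 42.2
```

apply_moves --targets '[{"x": 0, "y": 0, "z": 0.6, "turn": 0, "grip": 1}, {"x": 0, "y": 0, "z": 1.2, "turn": 0, "grip": 1}, {"x": 0, "y": 0, "z": 1.8, "turn": 0, "grip": 1}, {"x": 0, "y": 0, "z": 2.4, "turn": 0, "grip": 1}, {"x": 0, "y": 0, "z": 2.8, "turn": 0, "grip": 1}, {"x": 0, "y": 0, "z": 2.9, "turn": 0, "grip": 1}, {"x": 0, "y": 0, "z": 2.9, "turn": 0, "grip": 1}]'

```text
time: 5.9
tcp_pos: [0.5611, 0.0352, 0.0457]
tcp_rot: [-3.141, -0.001, 2.873]
contact_force: [0.6, 0.4, -2.0]
gripper_width: 0.0474
finger_force: 42.2
```

apply_moves --targets '[{"x": 0, "y": 0.1, "z": 0.2, "turn": 0, "grip": 1}, {"x": 0, "y": 0.1, "z": 0.4, "turn": 0, "grip": 1}, {"x": 0, "y": 0.1, "z": 0.5, "turn": 0, "grip": 1}, {"x": 0, "y": 0.1, "z": 0.5, "turn": 0, "grip": 1}]'

```text
time: 6.23
tcp_pos: [0.5619, 0.0363, 0.0414]
tcp_rot: [3.141, 0.0, 2.873]
contact_force: [0.6, 0.8, -1.7]
gripper_width: 0.0479
finger_force: 42.2
```

apply_moves --targets '[{"x": 0, "y": 0, "z": 0.1, "turn": 0, "grip": 1}, {"x": 0, "y": 0, "z": 0.2, "turn": 0, "grip": 1}, {"x": 0, "y": 0, "z": 0.3, "turn": 0, "grip": 1}, {"x": 0, "y": 0, "z": 0.3, "turn": 0, "grip": 1}]'

```text
time: 6.57
tcp_pos: [0.5623, 0.0362, 0.0412]
tcp_rot: [3.14, 0.001, 2.873]
contact_force: [-6.0, -0.4, 14.2]
gripper_width: 0.0475
finger_force: 42.9
```

apply_moves --targets '[{"x": 0, "y": 0, "z": -0.2, "turn": 0, "grip": 1}, {"x": 0, "y": 0, "z": -0.2, "turn": 0, "grip": -0.6}, {"x": 0, "y": 0, "z": -0.2, "turn": 0, "grip": -0.8}, {"x": 0, "y": 0, "z": -0.2, "turn": 0, "grip": -0.8}, {"x": 0, "y": 0, "z": -0.2, "turn": 0, "grip": -0.8}, {"x": 0, "y": 0, "z": -0.2, "turn": 0, "grip": -0.8}, {"x": 0, "y": 0, "z": -2, "turn": 0, "grip": -0.8}, {"x": 0, "y": 0, "z": -5, "turn": 0, "grip": -0.8}, {"x": 0, "y": 0, "z": -9, "turn": 0, "grip": -0.8}, {"x": 0, "y": 0, "z": -13, "turn": 0, "grip": -0.8}, {"x": 0, "y": 0, "z": -13, "turn": 0, "grip": -0.8}, {"x": 0, "y": 0, "z": -13, "turn": 0, "grip": -0.8}]'

```text
time: 7.57
tcp_pos: [0.5641, 0.0362, 0.1714]
tcp_rot: [3.139, 0.007, 2.873]
contact_force: [-0.7, -0.4, -1.7]
gripper_width: 0.0769
finger_force: 0.0
```

```bash
cat > w4.py <<'E'
from h import *
s=state(); print(s["tcp_pos"],s["tcp_rot"],s["gripper_width"])
f=grab_frame("wrist"); np.savez("w4.npz",**f); save("w4.png",f["pixels"]); W=cloud(f); Z=W[...,2]
near=np.hypot(W[...,0]-.559,W[...,1]-.039)<.04
m=near&(Z>.047)&(Z<.062)&(f["pixels"].max(-1)<75)
cs,_=cv2.findContours(m.astype(np.uint8),cv2.RETR_CCOMP,cv2.CHAIN_APPROX_NONE)
for c in sorted(cs,key=cv2.contourArea)[-2:]:
    c=c[:,0]; Q=W[c[:,1],c[:,0]]; print(c.mean(0),cv2.fitEllipse(Q[:,:2].astype(np.float32)),"z",np.median(Q[:,2]))
hsv=cv2.cvtColor(f["pixels"],cv2.COLOR_RGB2HSV); H,S=hsv[...,0],hsv[...,1]
for n,k in(("blue",(H>100)&(H<125)&(S>120)),("red",((H<8)|(H>172))&(S>140))):
    k=k&(Z>.017)&(Z<.025)&(np.hypot(W[...,0]-.54,W[...,1]+.026)<.16); print(n,k.sum(), cv2.minAreaRect(W[k][:,:2].astype(np.float32)) if k.sum()>9 else "")
E
python3 w4.py
```

```text
[0.56409044 0.03616286 0.17142891] [3.13887489 0.00668117 2.87286291] 0.07688109419945284
[310.86075949 237.72151899] ((0.5593351125717163, 0.038542039692401886), (0.020161619409918785, 0.020608743652701378), 59.16441345214844) z 0.05242214369192702
[311.09278351 237.51030928] ((0.5592219233512878, 0.038580272346735), (0.048329658806324005, 0.048689864575862885), 163.93661499023438) z 0.053397633376540785
blue 1538 ((0.5238785147666931, -0.11018568277359009), (0.01235413458198309, 0.09875471144914627), 80.48616027832031)
red 681 ((0.5775402784347534, -0.08476869761943817), (0.050186675041913986, 0.011431590653955936), 80.76628112792969)
```

View pics/w4.png

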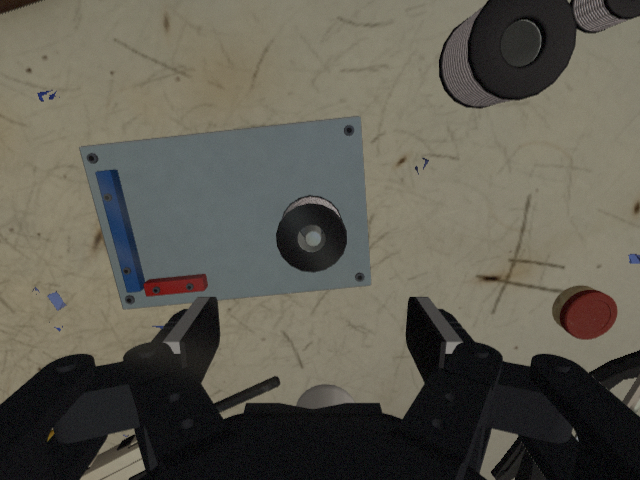

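The reel sits on the spindle: the tip shows at (314,237) inside the bore centred at (311,237), about 1.5 mm off centre, and the flange top is level at z about 0.053. Blue fence at (120,230) and red stop at (176,284) give a jig yaw of about -9.5°. Next, the box.

```bash
python3 -c "
from h import *
shift(.530,-.289,.16,.0916)"
```

```text
cm [ -5.52 -32.21   0.89] turn -0.36
```

apply_moves --targets '[{"x": -5.5, "y": -32.2, "z": 0.9, "turn": -0.36, "grip": -1}, {"x": -5.5, "y": -32.2, "z": 0.9, "turn": -0.36, "grip": -1}, {"x": -5.5, "y": -32.2, "z": 0.9, "turn": -0.36, "grip": -1}, {"x": -5.5, "y": -32.2, "z": 0.9, "turn": -0.36, "grip": -1}, {"x": -5.5, "y": -32.2, "z": 0.9, "turn": -0.36, "grip": -1}, {"x": -5.5, "y": -32.2, "z": 0.9, "turn": -0.36, "grip": -1}, {"x": -5.5, "y": -32.2, "z": 0.9, "turn": -0.36, "grip": -1}, {"x": -5.5, "y": -32.2, "z": 0.9, "turn": -0.36, "grip": -1}, {"x": -5.5, "y": -32.2, "z": 0.9, "turn": -0.36, "grip": -1}, {"x": -5.5, "y": -32.2, "z": 0.9, "turn": -0.36, "grip": -1}, {"x": -5.5, "y": -32.2, "z": 0.9, "turn": -0.36, "grip": -1}, {"x": -5.5, "y": -32.2, "z": 0.9, "turn": -0.36, "grip": -1}, {"x": -5.5, "y": -32.2, "z": 0.9, "turn": -0.36, "grip": -1}]'

```text
time: 8.7
tcp_pos: [0.53, -0.2861, 0.1585]
tcp_rot: [3.139, -0.001, -3.046]
contact_force: [0.2, -0.2, 1.0]
gripper_width: 0.085
finger_force: 0.0
```

```bash
cat > w5.py <<'E'
from h import *
s=state(); print(s["tcp_pos"],s["tcp_rot"],s["gripper_width"])
f=grab_frame("wrist"); save("w5.png",f["pixels"]); W=cloud(f); Z=W[...,2]
near=(np.hypot(W[...,0]-.53,W[...,1]+.289)<.06)&(Z>.038)&(Z<.05)
r=cv2.minAreaRect(W[near][:,:2].astype(np.float32)); print(r,near.sum(),np.median(Z[near]))
R=Rn.from_euler("xyz",s["tcp_rot"]).as_matrix(); print("box in tool mm",R.T@(np.r_[r[0],.03]-s["tcp_pos"])*1e3)
E
python3 w5.py
```

```text
[ 0.52995248 -0.28607711  0.15845208] [ 3.13936717e+00 -7.22300738e-04 -3.04648812e+00] 0.08500918690546233
((0.5284389853477478, -0.28713124990463257), (0.06971012055873871, 0.03975481912493706), 4.1071929931640625) 5540 0.04391536540101497
box in tool mm [  1.51397391  -1.19151914 128.45087543]
```

View pics/w5.png

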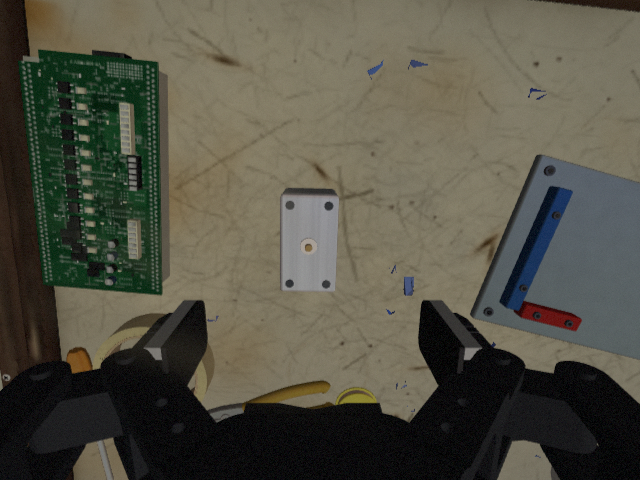

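The wrist view shows the box lid centred at (309,240) with its stud at (308,247), aligned with the fingers. The masking tape at (155,370) and yellow reel at (358,400) are clear of the fingertips. Descending and gripping.

apply_moves --targets '[{"x": 0.1, "y": -0.2, "z": 4, "turn": 0, "grip": -1}, {"x": 0.1, "y": -0.2, "z": 8, "turn": 0, "grip": -1}, {"x": 0.1, "y": -0.2, "z": 11, "turn": 0, "grip": -1}, {"x": 0.1, "y": -0.2, "z": 12, "turn": 0, "grip": -1}, {"x": 0.1, "y": -0.2, "z": 12.4, "turn": 0, "grip": -1}, {"x": 0.1, "y": -0.2, "z": 12.4, "turn": 0, "grip": -1}, {"x": 0.1, "y": -0.2, "z": 12.4, "turn": 0, "grip": -1}, {"x": 0.1, "y": -0.2, "z": 12.4, "turn": 0, "grip": 1}, {"x": 0.1, "y": -0.2, "z": 12.4, "turn": 0, "grip": 1}, {"x": 0.1, "y": -0.2, "z": 12.4, "turn": 0, "grip": 1}, {"x": 0.1, "y": -0.2, "z": 12.4, "turn": 0, "grip": 1}, {"x": 0.1, "y": -0.2, "z": 12.4, "turn": 0, "grip": 1}, {"x": 0.1, "y": -0.2, "z": 12.4, "turn": 0, "grip": 1}, {"x": 0.1, "y": -0.2, "z": 12.4, "turn": 0, "grip": 1}, {"x": 0.1, "y": -0.2, "z": 12.4, "turn": 0, "grip": 1}, {"x": 0.1, "y": -0.2, "z": 12.4, "turn": 0, "grip": 1}]' --grip_force 50

```text
time: 10.08
tcp_pos: [0.5294, -0.2911, 0.0366]
tcp_rot: [-3.141, 0.002, -3.05]
contact_force: [-0.8, 1.4, 5.9]
gripper_width: 0.0391
finger_force: 53.3
```

```bash
python3 -c "
from h import *
print(state()['tcp_rot'],state()['contact_force'])
shift(.50,-.06,.15,-.166)"
```

```text
[-3.14108251e+00  1.98577568e-03 -3.05016590e+00] [-0.82832083  1.35109398  5.93470839]
cm [  0.79  23.27 -11.36] turn 0.257
```

apply_moves --targets '[{"x": 0, "y": 0, "z": -3, "turn": 0, "grip": 1}, {"x": 0, "y": 0, "z": -6.5, "turn": 0, "grip": 1}, {"x": -0.6, "y": 4, "z": -6.5, "turn": 0.1, "grip": 1}, {"x": -0.6, "y": 8, "z": -6.5, "turn": 0.2, "grip": 1}, {"x": -0.6, "y": 12, "z": -6.5, "turn": 0.257, "grip": 1}, {"x": -0.6, "y": 16, "z": -6.5, "turn": 0.257, "grip": 1}, {"x": -0.6, "y": 20, "z": -6.5, "turn": 0.257, "grip": 1}, {"x": -0.6, "y": 22.7, "z": -6.5, "turn": 0.257, "grip": 1}, {"x": -0.6, "y": 22.7, "z": -6.5, "turn": 0.257, "grip": 1}, {"x": -0.6, "y": 22.7, "z": -6.5, "turn": 0.257, "grip": 1}, {"x": -0.6, "y": 22.7, "z": -6.5, "turn": 0.257, "grip": 1}]'

```text
time: 11.0
tcp_pos: [0.5134, -0.0654, 0.0999]
tcp_rot: [-3.14, -0.001, 2.976]
contact_force: [-0.8, -1.4, -2.1]
gripper_width: 0.0393
finger_force: 52.4
```

```bash
cat > w6.py <<'E'
from h import *
s=state(); t=s["tcp_pos"]; print(t,s["tcp_rot"],s["contact_force"],s["gripper_width"])
R=Rn.from_euler("xyz",s["tcp_rot"]).as_matrix()
f=grab_frame("wrist"); save("w6.png",f["pixels"]); W=cloud(f); Z=W[...,2]
hsv=cv2.cvtColor(f["pixels"],cv2.COLOR_RGB2HSV); H,S=hsv[...,0],hsv[...,1]
T=(W-t)@R*1e3
for n,k in(("blue",(H>100)&(H<125)&(S>120)),("red",((H<8)|(H>172))&(S>140))):
    k=k&(Z>.017)&(Z<.025)&(np.hypot(W[...,0]-.54,W[...,1]+.026)<.16); print(n,k.sum())
    if k.sum()>9: print(" world",cv2.minAreaRect(W[k][:,:2].astype(np.float32))," tool mm",cv2.minAreaRect(T[k][:,:2].astype(np.float32)))
b=(abs(T[...,0])<42)&(abs(T[...,1])<24)&(T[...,2]<2)&(T[...,2]>-16)&(S<60)&(hsv[...,2]>90)
print("box",b.sum(),np.nanmedian(T[b],0),cv2.minAreaRect(T[b][:,:2].astype(np.float32)))
E
python3 w6.py
```

```text
[ 0.51336508 -0.06538702  0.0999335 ] [-3.14015442e+00 -5.14224011e-04  2.97553190e+00] [-0.7611498  -1.38306573 -2.06913891] 0.03927969872461049
blue 1628
 world ((0.5026288628578186, -0.10687405616044998), (0.012076686136424541, 0.05655937269330025), 80.54830932617188)  tool mm ((3.688711166381836, -42.5731086730957), (12.075797080993652, 56.55849838256836), 89.93783569335938)
red 0
box 16735 [ 7.43313454  1.82414831 -7.355576  ] ((2.9107513427734375, 1.7450332641601562), (39.98722457885742, 66.23279571533203), 89.9782943725586)
```

View pics/w6.png

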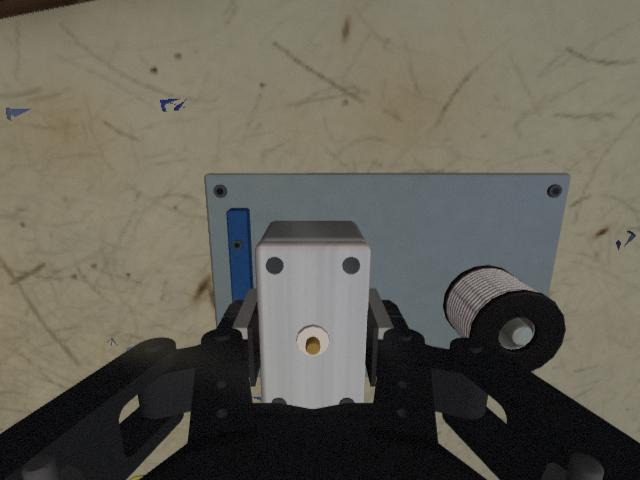

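The wrist view shows the box held square between the fingers with its stud at (313,342), parallel to the blue fence at (240,255) within 0.1°. The gap to the fence is about 18 mm, and the reel at (515,330) is clear. Lowering to the plate.

apply_moves --targets '[{"x": 0, "y": 0, "z": 3, "turn": 0, "grip": 1}, {"x": 0, "y": 0, "z": 4.5, "turn": 0, "grip": 1}, {"x": 0, "y": 0, "z": 5, "turn": 0, "grip": 1}, {"x": 0, "y": 0, "z": 5.2, "turn": 0, "grip": 1}, {"x": 0, "y": 0, "z": 5.2, "turn": 0, "grip": 1}, {"x": 0, "y": 0, "z": 5.2, "turn": 0, "grip": 1}]'

```text
time: 11.55
tcp_pos: [0.5148, -0.0654, 0.0492]
tcp_rot: [-3.141, 0.002, 2.975]
contact_force: [0.9, 0.4, -1.5]
gripper_width: 0.0389
finger_force: 52.3
```

apply_moves --targets '[{"x": 0, "y": 0, "z": 0.1, "turn": 0, "grip": 1}, {"x": 0, "y": 0, "z": 0.2, "turn": 0, "grip": 1}, {"x": 0, "y": 0, "z": 0.2, "turn": 0, "grip": 1}]'

```text
time: 11.8
tcp_pos: [0.5142, -0.0644, 0.0468]
tcp_rot: [3.141, 0.001, 2.976]
contact_force: [0.0, -0.3, -2.0]
gripper_width: 0.0391
finger_force: 52.3
```

apply_moves --targets '[{"x": 0, "y": 0, "z": 0.1, "turn": 0, "grip": 1}, {"x": 0, "y": 0, "z": 0.2, "turn": 0, "grip": 1}, {"x": 0, "y": 0, "z": 0.2, "turn": 0, "grip": 1}]'

```text
time: 12.05
tcp_pos: [0.5141, -0.0643, 0.0445]
tcp_rot: [3.141, 0.001, 2.976]
contact_force: [0.1, -0.7, 0.6]
gripper_width: 0.0392
finger_force: 52.6
```

apply_moves --targets '[{"x": 0, "y": -0.5, "z": 0.05, "turn": 0, "grip": 1}, {"x": 0, "y": -1.0, "z": 0.05, "turn": 0, "grip": 1}, {"x": 0, "y": -1.4, "z": 0.05, "turn": 0, "grip": 1}, {"x": 0, "y": -1.6, "z": 0.05, "turn": 0, "grip": 1}, {"x": 0, "y": -1.7, "z": 0.05, "turn": 0, "grip": 1}, {"x": 0, "y": -1.8, "z": 0.05, "turn": 0, "grip": 1}, {"x": 0, "y": -1.8, "z": 0.05, "turn": 0, "grip": 1}]'

```text
time: 12.63
tcp_pos: [0.5117, -0.082, 0.0445]
tcp_rot: [3.141, 0.002, 2.976]
contact_force: [0.4, 1.7, 6.1]
gripper_width: 0.0393
finger_force: 53.3
```

apply_moves --targets '[{"x": -0.5, "y": 0, "z": 0, "turn": 0, "grip": 1}, {"x": -1.0, "y": 0, "z": 0, "turn": 0, "grip": 1}, {"x": -1.5, "y": 0, "z": 0, "turn": 0, "grip": 1}, {"x": -1.8, "y": 0, "z": 0, "turn": 0, "grip": 1}, {"x": -2.0, "y": 0, "z": 0, "turn": 0, "grip": 1}, {"x": -2.0, "y": 0, "z": 0, "turn": 0, "grip": 1}]'

```text
time: 13.13
tcp_pos: [0.5302, -0.0867, 0.0445]
tcp_rot: [-3.141, -0.001, 2.975]
contact_force: [-2.3, 0.3, 8.8]
gripper_width: 0.0395
finger_force: 53.8
```

apply_moves --targets '[{"x": -0.2, "y": 0, "z": -0.05, "turn": 0, "grip": 1}, {"x": -0.4, "y": 0, "z": -0.05, "turn": 0, "grip": 1}, {"x": -0.5, "y": 0, "z": -0.05, "turn": 0, "grip": 1}, {"x": -0.5, "y": 0, "z": -0.05, "turn": 0, "grip": 1}]'

```text
time: 13.47
tcp_pos: [0.5348, -0.0874, 0.0446]
tcp_rot: [-3.14, -0.001, 2.975]
contact_force: [-2.5, 0.2, 6.0]
gripper_width: 0.0391
finger_force: 53.4
```

apply_moves --targets '[{"x": -0.1, "y": 0, "z": 0, "turn": 0, "grip": 1}, {"x": -0.2, "y": 0, "z": 0, "turn": 0, "grip": 1}, {"x": -0.3, "y": 0, "z": 0, "turn": 0, "grip": 1}, {"x": -0.3, "y": 0, "z": 0, "turn": 0, "grip": 1}]'

```text
time: 13.8
tcp_pos: [0.5365, -0.0877, 0.0446]
tcp_rot: [-3.141, -0.004, 2.975]
contact_force: [-4.6, 0.8, 8.5]
gripper_width: 0.0389
finger_force: 53.8
```

apply_moves --targets '[{"x": -0.1, "y": 0, "z": 0, "turn": 0, "grip": 1}, {"x": -0.2, "y": 0, "z": 0, "turn": 0, "grip": 1}, {"x": -0.2, "y": 0, "z": 0, "turn": 0, "grip": 1}]'

```text
time: 14.05
tcp_pos: [0.5367, -0.0877, 0.0446]
tcp_rot: [-3.141, -0.008, 2.975]
contact_force: [-9.3, 1.4, 13.3]
gripper_width: 0.0392
finger_force: 54.4
```

apply_moves --targets '[{"x": 0, "y": -0.1, "z": 0, "turn": 0, "grip": 1}, {"x": 0, "y": -0.2, "z": 0, "turn": 0, "grip": 1}, {"x": 0, "y": -0.2, "z": 0, "turn": 0, "grip": 1}]'

```text
time: 14.3
tcp_pos: [0.5366, -0.0879, 0.0447]
tcp_rot: [3.14, -0.008, 2.976]
contact_force: [-8.6, 2.9, 13.1]
gripper_width: 0.0392
finger_force: 54.3
```

apply_moves --targets '[{"x": 0, "y": -0.1, "z": -0.05, "turn": 0, "grip": 1}, {"x": 0, "y": -0.2, "z": -0.1, "turn": 0, "grip": 1}, {"x": 0, "y": -0.3, "z": -0.1, "turn": 0, "grip": 1}, {"x": 0, "y": -0.3, "z": -0.1, "turn": 0, "grip": 1}]'

```text
time: 14.63
tcp_pos: [0.5366, -0.0882, 0.0448]
tcp_rot: [3.137, -0.008, 2.978]
contact_force: [-4.7, 7.3, 7.9]
gripper_width: 0.0394
finger_force: 53.7
```

```bash
cat w6.py > w7.py; cat >> w7.py <<'E'
print("wrist torque",s["wrist_torque"],"F in tool",R.T@s["contact_force"])
save("w7.png",f["pixels"])
E
python3 w7.py
```

```text
[ 0.53659245 -0.0882202   0.04475692] [ 3.13688317 -0.0079043   2.97763322] [-4.73051586  7.32472153  7.91709156] 0.03939410255983656
blue 2516
 world ((0.5237041115760803, -0.1104138121008873), (0.011975101195275784, 0.09943924099206924), 80.62891387939453)  tool mm ((8.882041931152344, -24.126331329345703), (11.975988388061523, 99.43798828125), 89.97198486328125)
red 65
 world ((0.5812184810638428, -0.06745894998311996), (0.011318118311464787, 0.003907846752554178), 13.494763374328613)  tool mm ((-40.84294509887695, 27.647274017333984), (3.9012985229492188, 11.32131290435791), 67.13190460205078)
box 16733 [ 7.44443837  1.8363322  -7.35495584] ((3.212383270263672, 1.939737319946289), (39.70339584350586, 65.84764862060547), 89.9522705078125)
wrist torque [ 1.41408284  0.99440623 -0.03190989] F in tool [ 5.92505254  6.49133975 -7.84002074]
```

View pics/w7.png

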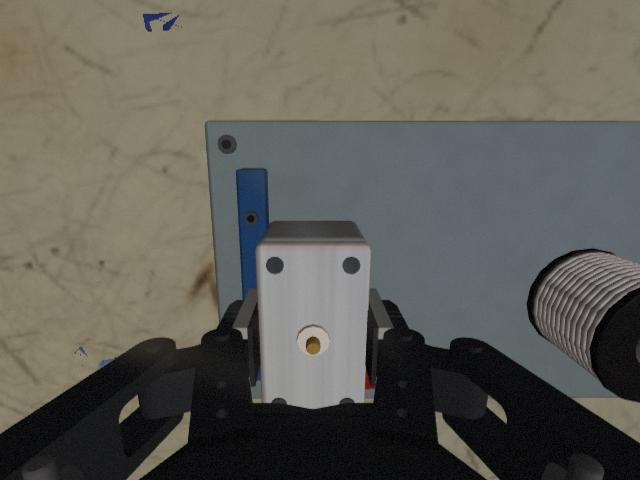

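The wrist view shows the box home. Its long side at tool y = -18.1 mm coincides with the fence face at -18.1 mm, blue at (255,240), and the red stop is just visible at (370,383) at its end. The reel is untouched on the spindle. Adding a little more push, then letting it settle.

apply_moves --targets '[{"x": -0.1, "y": 0, "z": -0.02, "turn": 0, "grip": 1}, {"x": -0.15, "y": -0.1, "z": -0.05, "turn": 0, "grip": 1}, {"x": -0.15, "y": -0.1, "z": -0.05, "turn": 0, "grip": 1}, {"x": -0.15, "y": -0.1, "z": -0.05, "turn": 0, "grip": 1}, {"x": -0.15, "y": -0.1, "z": -0.05, "turn": 0, "grip": 1}, {"x": -0.15, "y": -0.1, "z": -0.05, "turn": 0, "grip": 1}, {"x": -0.15, "y": -0.1, "z": -0.05, "turn": 0, "grip": 1}, {"x": -0.15, "y": -0.1, "z": -0.05, "turn": 0, "grip": 1}]'

```text
time: 15.35
tcp_pos: [0.5367, -0.0883, 0.0448]
tcp_rot: [3.136, -0.011, 2.978]
contact_force: [-7.1, 8.1, 8.4]
gripper_width: 0.0393
finger_force: 53.8
```

```bash
python3 w7.py
```

```text
[ 0.53665061 -0.08828046  0.04482169] [ 3.13570823 -0.01106207  2.97803379] [-7.05737909  8.09074227  8.35599245] 0.03934859830267285
blue 2520
 world ((0.5232218503952026, -0.11079563200473785), (0.011984839104115963, 0.09857766330242157), 79.71100616455078)  tool mm ((9.289024353027344, -24.570472717285156), (98.5692138671875, 11.99220085144043), 0.9388549327850342)
red 72
 world ((0.581633448600769, -0.06747496873140335), (0.011354424990713596, 0.004199027083814144), 14.419093132019043)  tool mm ((-41.28567886352539, 27.704540252685547), (4.198770999908447, 11.354989051818848), 66.1516342163086)
box 16743 [ 7.45069198  1.83418623 -7.33982106] ((3.160114288330078, 1.9354400634765625), (66.01549530029297, 39.76980972290039), 0.02814016304910183)
wrist torque [ 1.71301199  1.36086016 -0.10140989] F in tool [ 8.37253806  6.88211591 -8.22352764]
```

```bash
python3 -c "
from cell import finish_job
print(finish_job())"
```

```text
the job is handed in; nothing more can be done
None
```

I handed the job in at about 15 s. The 50 mm solder reel is released on the spindle seat, and the box is still held upright in the corner, pressing on the fence with about 7 N and the stop with about 8 N. No verdict came back, and I never took a last picture of the bottle, tin, yellow reel or tape, though the fingers kept clear of them.

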